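# Serve the round mooncake with tongs and hold it over the saucer

## Robot

A 6-joint arm with a two-finger parallel gripper is mounted at the origin on the work surface. World frame = base frame: x ahead of the robot, y to its left, z up, the work surface at z = 0. Lengths are in m, angles in rad, forces in N, time in s.
With the tool pointing down it reaches from about 0.35 to 0.975 m from the base axis. Payload 4.9 kg.
Tool frame: the origin (TCP) lies on the centre line of the jaws, within the pads' length; the fingertips stand ctrl.nose_length ahead of it and the grasp point (between the pads) lies 2 mm behind it (ctrl.nose_length is the distance from the TCP to the fingertips, in m); z points along the fingers, y is the direction in which the jaws open and shut (so a half turn about z gives the same grasp; the last joint's range is limited). The gripper opens to 85 mm and grips with 20 to 120 N. Pads are 22 mm wide; open, the fingers measure 114 mm over their backs; the gripper's body (76 mm by 85 mm) begins 54 mm behind the grasp point. The pads swing forward as they close: fully open they stand 13 mm farther back than shut.
Start: joints at [1.029, 0.053, 1.613, -0, 1.476, -0.119], TCP at [0.256, 0.57, 0.248] pointing down, gripper open.
Joint ranges: [-3.01, 3.01], [-1.01, 2.22], [0.06, 2.58], [-1.02, 4.17], [0.09, 2.62], [-3.14, 3.14]. Speed limits (rad/s): [2.57, 2.57, 3.14, 3.14, 3.14, 3.14].

## Interface

Orientations are given as a rotation vector (axis times angle).
In Python, from station import sensors, get_image, order, ctrl gives the robot as it stands.
- The arm moves only by the tool move_arm, never from a script. Its argument "increments" is a list of rows, each a list of 5 numbers: the shift along the tool's x, y, z in cm, then the turn about the tool's z in degrees, then the finger opening in cm, from 0 to 8.54. In form: [[dx, dy, dz, twist, gripper], ...]. A call has 1 to 5 rows; each row is the pose to reach, as a shift and turn from the pose commanded when the call began, along the tool's axes at that moment; what a row does not reach only later rows make up. A row lasts 1/8 s, in which the tool goes at most 62.5 mm and 10.7 degrees, less where a joint would pass 70% of its speed; a pose out of reach is approached as far as the arm can. A call with a gripper value outside its range is refused whole. The fingers move at their own pace and stop on an object; "newtons" is the grip in N (left out, the last holds). Time passes only in rows, so rows that repeat a pose let the fingers close. It gives the time, the measured TCP pose, the force and the opening at its end, in the units of the state.
- sensors.get_obs(): the state, without advancing time (a new reading comes with each control period).
- get_image(name): name is "side" or "top" or "wrist"; returns a dict with "image" (384x512x3 uint8, red, green, blue), "K" (3x3 intrinsics, pixels), "R" (3x3) and "t" (3): a world point X has camera coordinates R X + t. Camera axes: x right, y down, z forward; pixel columns grow to the right and rows downward; lengths in m; the calibration is good to about 2 mm. A picture is of the moment at which its call begins. There is no depth.
- order.finish_job(): hands the job in, once; it reports no verdict.
The state is a dict: "t": time; "q": joint angles; "dq": joint speeds; "effort": joint torques, N m; "tool_pos": TCP position; "tool_rot": TCP orientation; "contact_force": force on the tool from outside, world axes, zero at the start; "wrist_torque": the same for the moment, N m; "opening": finger opening in m.
Only numpy, scipy, OpenCV 4.12 (cv2) and the standard library are available. Lean on these libraries where they do the work, as an engineer would, in place of code of your own. Each camera call takes 0.05 s, during which the arm holds its last target.

## Task

Pick up the kitchen tongs by their arms, close them on the round mooncake on the wooden board, and lift it over the saucer without the gripper itself touching the cake. Finish still holding it there: the cake gripped in the tongs, roughly level, over the middle of the saucer and at least 6 cm above the counter, kept still and not let go. Leave the square mooncake and the other things on the counter where they are.

Things in the scene. Friction and masses are not known exactly. Their poses are not given: they have to be found in the camera images.
- tongs: Steel spring tongs, 110 g, lying on edge: round hinge boss (22 mm across) and two arms 24 mm high, spread like a V. Origin: centre of the boss's underside; x along the middle line to the tips (180 mm), z up. Sprung fully open at rest: 59 mm over the grip patches, 82 mm clear between the tips. Spring: 5 N per arm at the patches when open, 8 N when shut on 45 mm (patches then 43 mm).
- tongs_grip (a point): Midway between the arms' black grip patches (34 mm long, 24 mm high), 12 mm above the tongs' underside, 78 mm from the boss; axes as the tongs. Grip here from above, fingers outside both arms, closing across the tongs' x. 1 mm squeezed here narrows the tips by 2 mm; squeezed to 52-56 mm the tongs can be carried with the tips still 66-74 mm apart.
- tongs_mouth (a point): Midway between the two flat tip plates (each 32 mm long, 24 mm high), 12 mm above the tongs' underside, 162 mm from the boss (84 mm beyond the grip point) along the tongs' x; axes as the tongs. A thing to be held should be centred here.
- round_cake: The round mooncake, brown, firm, a fluted disc 45 mm across and 32 mm high, about 60 g, loose on the wooden board. Origin: centre of its underside; z up.
- square_cake: The square mooncake, 43 x 43 x 32 mm, same brown, on the same board about 130 mm from the round one, on either side of it. Origin: centre of its underside. Leave it.
- board: Wooden board 140 x 250 x 12 mm, fixed on the counter, carrying both cakes. Origin: centre of its underside on the counter; y along its long side; its top is 12 mm above the counter.
- saucer: White round saucer, 130 mm across, rim 14 mm high, fixed on the counter. Origin: centre of its underside.
- mug: Ceramic mug 80 mm across, 90 mm high, with a handle; beyond the tongs. Origin: centre of its underside. Leave it.
- stapler: Plastic stapler, 130 x 32 x 48 mm, lying on the counter. Origin: centre of its underside. Leave it.
- pen: Aluminium pen, 137 mm long, 11 mm thick, lying on the counter nearest the robot. Origin: centre of the barrel's underside. Leave it.
Mind the look-alikes: they are no part of the job. What is meant by the tongs is not green or pink, and is the smaller of those in its own colour.

How it is judged:
By the outcome, as a careful person would: the job done as asked, in the order asked, and still so for the second after the job is handed in, while the arm keeps its last pose, push and grip.
It also fails if it takes over 51 s, if anything falls off the work surface, if the arm or the gripper's body presses on something with over 40 N, if the wrist force passes 120 N, or if a joint passes its speed limit or range.

## Working session

There is one attempt and no reset: what is moved stays moved. The work goes in short steps, Python scripts to look and compute and a tool call to move; the robot and the scene stay as the last step left them, time stands still between calls to the robot, and variables do not carry over. Pictures are saved under pics/ and viewed, and the job is handed in when it is done.

Besides the shell and the picture viewer there is one more tool, called after "Request:" by a JSON object that holds its "method" and its "body". move_arm: Moves the arm, as the interface text tells. Its arguments: {"type":"object","properties":{"increments":{"type":"array"},"newtons":{"type":"number"}},"required":["increments"]}

```bash
mkdir -p pics; ls
python3 - <<'E'
from station import sensors,get_image,order,ctrl
import cv2,numpy as np,pickle
print(sensors.get_obs()); print(ctrl.nose_length)
for n in ["top","side","wrist"]:
    d=get_image(n); cv2.imwrite(f"pics/{n}0.png",d["image"][:,:,::-1]); pickle.dump(d,open(f"{n}0.pkl","wb")); print(n,d["K"].tolist(),d["R"].tolist(),d["t"].tolist())
E
```

```text
pics
{'t': 0.0, 'q': array([ 1.02900298e+00,  5.33653657e-02,  1.61424645e+00,  2.94860697e-06,
        1.47599072e+00, -1.18976737e-01]), 'dq': array([-5.22528047e-04,  4.64193629e-04,  6.75837338e-04, -1.34753485e-03,
        8.55740211e-04, -6.02169906e-05]), 'effort': array([-1.17653258e-04, -3.93684053e+01, -3.70173526e+01, -2.41246507e-04,
        7.21282893e-03, -3.72272530e-05]), 'tool_pos': array([0.25614833, 0.56947853, 0.24708611]), 'tool_rot': array([-6.59085294e-01, -3.07100770e+00,  2.98425505e-03]), 'contact_force': array([ 0.06213813, -0.22395108,  0.04458977]), 'wrist_torque': array([0.06000209, 0.02065964, 0.00787412]), 'opening': 0.08557018631292589}
0.017
top [[403.1379221084149, 0.0, 255.94041422339131], [0.0, 403.1379221084149, 194.10945669568707], [0.0, 0.0, 1.0]] [[-0.002936225818101411, -0.9999907194664039, 0.003152706616288672], [-0.9866918555504507, 0.00238459317146156, -0.16258381194268767], [0.16257478515548995, -0.0035881327274635286, -0.9866897002275723]] [-0.1406756438394214, 0.47599060812758354, 1.2461608223290743]
side [[437.11851770442473, 0.0, 258.82435940921494], [0.0, 437.11851770442473, 194.966437563082], [0.0, 0.0, 1.0]] [[0.9398514197125653, -0.3415466646224559, -0.005018440948233892], [-0.25038168174303543, -0.6788456926976045, -0.6902735247374326], [0.23235387302949054, 0.6500110778988196, -0.7235311163294983]] [-0.5148933520452937, 0.035750965922911014, 1.4035956635902211]
wrist [[267.2742338153342, 0.0, 261.6098725599441], [0.0, 267.2742338153342, 188.60240866442098], [0.0, 0.0, 1.0]] [[0.4106490003610465, 0.9117901858077, -0.0024608062162525994], [0.862925810022949, -0.3877671099079708, 0.32403042275357025], [0.2944935396553055, -0.13518626238779016, -0.9460434607156848]] [-0.6235805188225475, -0.042575998622708215, 0.3821895194136019]
```

View pics/top0.png

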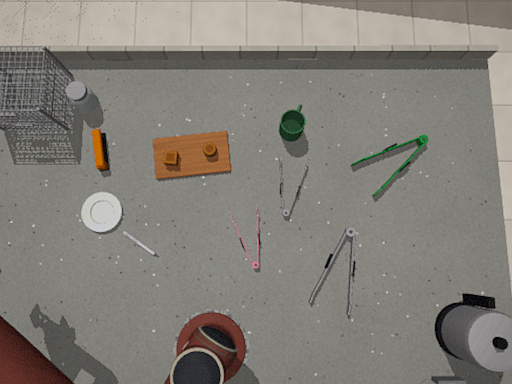

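View pics/side0.png

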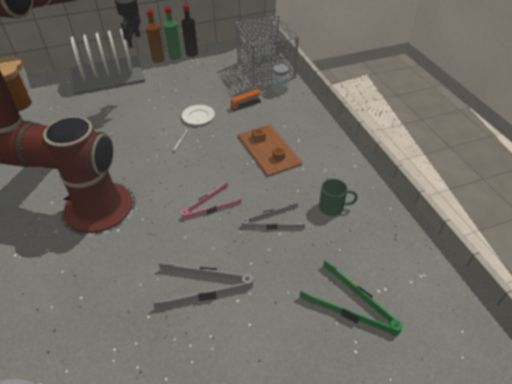

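View pics/wrist0.png

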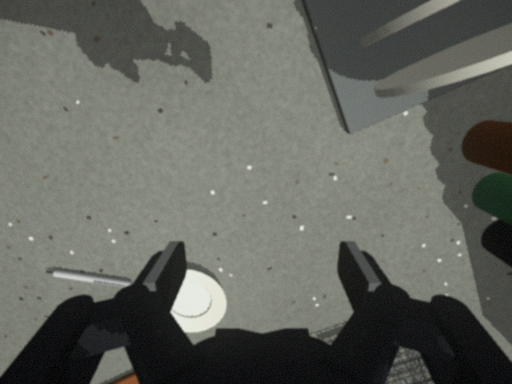

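Candidates in the top view are:
- grey tongs, boss at (286,213)
- large grey tongs, boss at (350,232)
- pink tongs (256,265)
- green tongs (423,140)

The smaller grey pair at (286,213) fits. I'll confirm with an enlarged crop and measurements.

```bash
cat > h.py <<'E'
import numpy as np,cv2,pickle
def ray(d,u,v,z):
    K,R,t=[np.array(d[k]) for k in("K","R","t")]
    c=-R.T@t; r=R.T@np.linalg.solve(K,[u,v,1.]); return c+r*(z-c[2])/r[2]
def proj(d,X):
    p=np.array(d["K"])@(np.array(d["R"])@np.asarray(X,float)+d["t"]); return p[:2]/p[2]
E
python3 - <<'E'
from h import *
d=pickle.load(open("top0.pkl","rb"));im=d["image"][:,:,::-1]
a=cv2.resize(im[145:230,260:330],None,fx=7,fy=7,interpolation=cv2.INTER_CUBIC)
cv2.imwrite("pics/tong.png",a)
b=cv2.resize(im[115:250,70:245],None,fx=4,fy=4,interpolation=cv2.INTER_CUBIC)
cv2.imwrite("pics/board.png",b)
for n,(u,v) in dict(boss=(286,213),tl=(281,160),tr=(306,167),bigboss=(350,232),bigtip=(349,313),cup=(209,149),sq=(171,157),sau=(101.5,212)).items(): print(n,ray(d,u,v,.024).round(4))
E
```

```text
boss [ 0.4166 -0.2381  0.024 ]
tl [ 0.5911 -0.2244  0.024 ]
tr [ 0.5674 -0.3057  0.024 ]
bigboss [ 0.3553 -0.4407  0.024 ]
bigtip [ 0.1064 -0.4275  0.024 ]
cup [0.6287 0.0118 0.024 ]
sq [0.6019 0.1357 0.024 ]
sau [0.4213 0.3522 0.024 ]
```

View pics/tong.png

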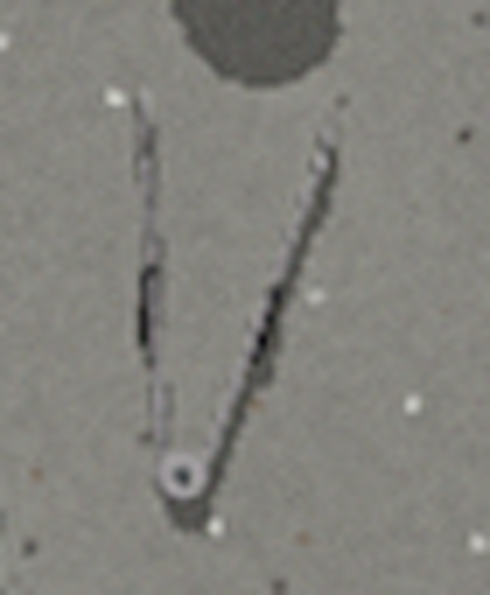

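View pics/board.png

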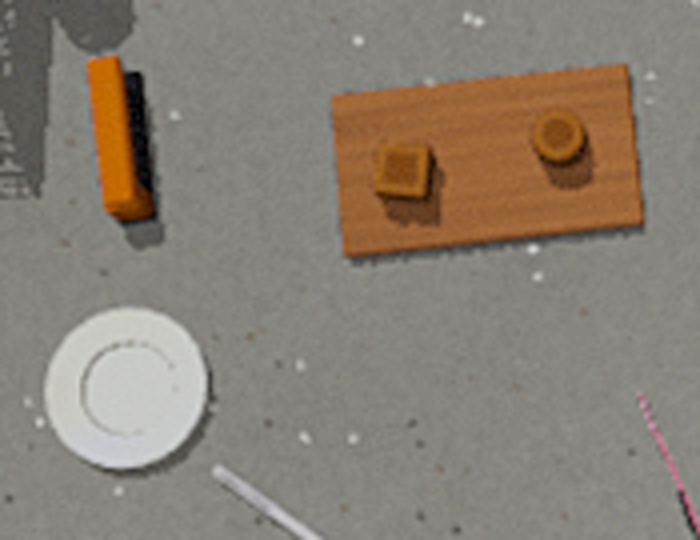

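The small grey pair is the one meant: 180 mm from boss to tips, with the larger pair about 250 mm. It is 24 mm high with black patches at crop (150,308) and (270,325). Next I'll compute the targets.

```bash
cat >> h.py <<'E'
from scipy.spatial.transform import Rotation as Ro
def delta(obs,target,yaw_x=None):
    R=Ro.from_rotvec(obs["tool_rot"]).as_matrix()
    dl=R.T@(np.array(target)-obs["tool_pos"])*100
    tw=None
    if yaw_x is not None:
        v=R.T@[np.cos(yaw_x),np.sin(yaw_x),0]; tw=np.degrees(np.arctan2(v[1],v[0]))
    return dl.round(2),tw, R.round(3).tolist()
E
python3 - <<'E'
from h import *
from station import sensors
d=pickle.load(open("top0.pkl","rb"))
boss=ray(d,285.6,212.4,.026); L=ray(d,280.9,188.5,.02);Rr=ray(d,298.1,190.9,.02)
m=(L+Rr)/2; print(boss,L,Rr,m,np.linalg.norm((m-boss)[:2]),np.degrees(np.arctan2(*(m-boss)[1::-1])),np.linalg.norm(L-Rr))
a=(m-boss)[:2];a/=np.linalg.norm(a); print("grip",boss[:2]+.078*a)
print("cake",ray(d,209,148.3,.044),"saucer",ray(d,101.3,211.5,.014))
print("mug",ray(d,292,125,.0),ray(d,298,107,.05),ray(d,292,139,0.))
w=pickle.load(open("wrist0.pkl","rb")); o=sensors.get_obs()
R=Ro.from_rotvec(o["tool_rot"]).as_matrix(); c=-w["R"].T@w["t"]; print("cam in tool",R.T@(c-o["tool_pos"]), (R.T@w["R"].T).round(2))
g=boss[:2]+.078*a
print(delta(o,[g[0],g[1],.18],np.arctan2(-a[1],-a[0])))
E
python3 - <<'E'
import cv2
im=cv2.imread("pics/side0.png")
cv2.imwrite("pics/sidec.png",cv2.resize(im[190:245,230:365],None,fx=5,fy=5,interpolation=cv2.INTER_CUBIC))
E
```

```text
[ 0.41826675 -0.23668423  0.026     ] [ 0.49702204 -0.22305848  0.02      ] [ 0.48898645 -0.27872719  0.02      ] [ 0.49300425 -0.25089283  0.02      ] 0.07607612748077638 -10.764241313615948 0.0562456757398528
grip [ 0.49489427 -0.25125215]
cake [0.62540294 0.00950655 0.044     ] saucer [0.42412946 0.35680339 0.014     ]
mug [ 0.71874659 -0.26479109  0.        ] [ 0.76297448 -0.28067265  0.05      ] [ 0.66963616 -0.26393245  0.        ]
cam in tool [ 0.08329226 -0.00020987 -0.12646583] [[-0.   -0.95 -0.32]
 [ 1.   -0.   -0.  ]
 [ 0.   -0.32  0.95]]
(array([-55.45, -65.05,   6.83]), np.float64(-13.459740644528484), [[-0.912, 0.41, -0.001], [0.41, 0.912, -0.001], [0.0, -0.002, -1.0]])
```

View pics/sidec.png

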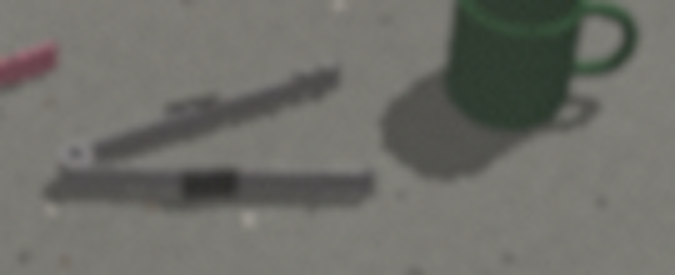

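Request:
{"method": "move_arm", "body": {"increments": [[-3.7,-4.3,0,0,8.5],[-7.4,-8.7,0,0,8.5],[-11.1,-13,0,0,8.5],[-14.8,-17.3,0,0,8.5],[-18.5,-21.6,0,0,8.5]]}}

```text
t: 0.78
tool_pos: [0.3365, 0.2953, 0.248]
tool_rot: [0.658, 3.072, -0.0]
contact_force: [1.0, 0.3, -0.8]
opening: 0.085
```

Request:
{"method": "move_arm", "body": {"increments": [[-3.7,-4.3,0,0,8.5],[-7.4,-8.7,0,0,8.5],[-11.1,-13,0,0,8.5],[-14.8,-17.3,0,0,8.5],[-18.5,-21.6,0,0,8.5]]}}

```text
t: 1.4
tool_pos: [0.4166, 0.0224, 0.2482]
tool_rot: [0.659, 3.071, 0.0]
contact_force: [1.0, 1.1, -0.5]
opening: 0.0847
```

Request:
{"method": "move_arm", "body": {"increments": [[-3.7,-4.3,0,-4,8.5],[-7.4,-8.7,0,-8,8.5],[-11.1,-13,1,-13.5,8.5],[-14.8,-17.3,2,-13.5,8.5],[-18.5,-21.8,3,-13.5,8.5]]}}

```text
t: 2.02
tool_pos: [0.496, -0.2524, 0.2177]
tool_rot: [0.294, 3.128, 0.001]
contact_force: [1.2, -0.4, 1.1]
opening: 0.085
```

Run:
```python
from h import *
from station import sensors,get_image
o=sensors.get_obs();print(o)
w=get_image("wrist");pickle.dump(w,open("w1.pkl","wb"));cv2.imwrite("pics/w1.png",w["image"][:,:,::-1])
```

```text
{'t': 2.025, 'q': array([-6.04511764e-01, -8.96983612e-02,  1.80492863e+00,  3.00661899e-04,
        1.42651993e+00, -1.98791829e+00]), 'dq': array([-5.85761368e-01,  8.03813757e-01, -5.97202523e-01,  7.35396213e-04,
       -2.17114085e-01, -5.81085902e-01]), 'effort': array([  1.62341952, -35.96989632, -33.51004243,  -0.1446631 ,
         0.24814297,   0.47373746]), 'tool_pos': array([ 0.49601071, -0.25235766,  0.21769797]), 'tool_rot': array([2.93987606e-01, 3.12779874e+00, 5.28691663e-04]), 'contact_force': array([ 1.1911852 , -0.37567328,  1.11589205]), 'wrist_torque': array([-0.04078316,  0.03240666,  0.01450297]), 'opening': 0.08502473376733713}
```

View pics/w1.png

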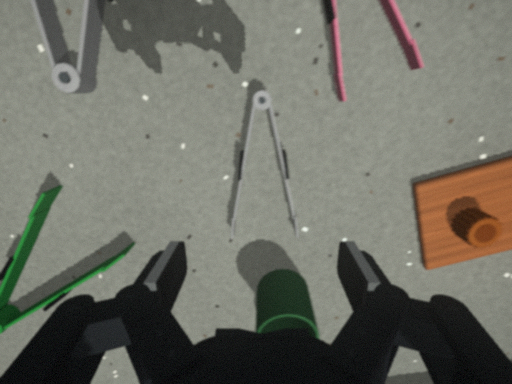

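Wrist view: small tongs with boss at (262,100), patches at (242,165) and (285,163), and tips at (232,235) and (296,232). The mug lies beyond. I'll take one settled crop to measure from.

Run:
```python
from h import *
from station import sensors,get_image
o=sensors.get_obs();print(o["tool_pos"],o["dq"])
w=get_image("wrist");w=get_image("wrist");pickle.dump(w,open("w2.pkl","wb"))
im=w["image"][:,:,::-1]
cv2.imwrite("pics/w2.png",cv2.resize(im[80:250,210:320],None,fx=3.5,fy=3.5,interpolation=cv2.INTER_CUBIC))
print(sensors.get_obs()["tool_pos"])
```

```text
[ 0.49609654 -0.25785111  0.21543137] [ 0.06063079 -0.08096485  0.08749377  0.03296414  0.09199297  0.10603349]
[ 0.49529672 -0.25239957  0.21643278]
```

View pics/w2.png

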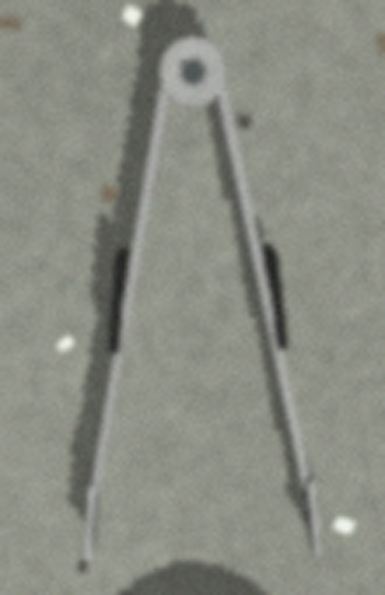

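Run:
```python
from h import *
from station import sensors
d=pickle.load(open("w2.pkl","rb"))
f=lambda x,y,z:ray(d,210+x/3.5-.4,80+y/3.5-.4,z)
boss=f(193,70,.026);L=f(118,301,.024);Rr=f(276,298,.024);t1=f(87,563,.024);t2=f(318,553,.024)
m=(L+Rr)/2;tm=(t1+t2)/2
for n,p in (("grip",m),("tip",tm)):
    e=(p-boss)[:2];print(n,p,np.linalg.norm(e),np.degrees(np.arctan2(e[1],e[0])))
print(boss,np.linalg.norm(L-Rr),np.linalg.norm(t1-t2))
a=(tm-boss)[:2];a/=np.linalg.norm(a);g=boss[:2]+.078*a;print(g)
o=sensors.get_obs();print(delta(o,[g[0],g[1],.02],np.arctan2(-a[1],-a[0])))
t=pickle.load(open("top0.pkl","rb"))
# cakes from top: contour of brown
```

```text
grip [ 0.49122201 -0.24882119  0.024     ] 0.07608822886535982 -9.749934243771508
tip [ 0.59167949 -0.26577682  0.024     ] 0.17796638783874 -9.652841206289292
[ 0.41623278 -0.23593577  0.026     ] 0.055193851541717714 0.088832266479521
[ 0.49312844 -0.24901466]
(array([ 0.21,  0.26, 19.64]), np.float64(-1.266671018559431), [[-0.982, 0.189, -0.003], [0.189, 0.982, 0.002], [0.003, 0.001, -1.0]])
```

Request:
{"method": "move_arm", "body": {"increments": [[0.2,0.2,5,-1.2,8.5],[0.2,0.2,10,-1.2,8.5],[0.2,0.2,13,-1.2,8.5],[0.2,0.2,16,-1.2,8.5],[0.2,0.2,16,-1.2,8.5]]}}

```text
t: 2.8
tool_pos: [0.4923, -0.2459, 0.0558]
tool_rot: [-0.259, -3.126, -0.005]
contact_force: [-0.1, -1.1, 0.9]
opening: 0.0849
```

Run:
```python
from h import *
from station import sensors,get_image
w=get_image("wrist");cv2.imwrite("pics/w3.png",w["image"][:,:,::-1])
o=sensors.get_obs();print(o["tool_pos"],o["contact_force"],delta(o,[.492,-.249,.02],np.radians(170.3))[:2])
```

```text
[ 0.49368574 -0.24696687  0.05789712] [ 0.24377741 -0.11902779 -0.51310741] (array([ 0.13, -0.23,  3.79]), np.float64(0.23062719987074817))
```

View pics/w3.png

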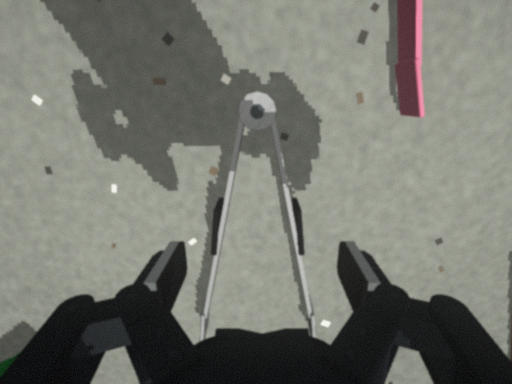

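The tongs are centred between the fingers to about 2 mm: patch mid-column 257 against finger mid 261. I'll shift by -0.2 cm in y and descend.

Request:
{"method": "move_arm", "body": {"increments": [[0.1,-0.2,1,0,8.5],[0.1,-0.2,2,0,8.5],[0.1,-0.2,3,0,8.5],[0.1,-0.2,3,0,6.4],[0.1,-0.2,3,0,6.4]], "newtons": 40}}

```text
t: 3.48
tool_pos: [0.493, -0.25, 0.0283]
tool_rot: [-0.261, -3.131, -0.0]
contact_force: [0.0, -0.3, -0.1]
opening: 0.064
```

Request:
{"method": "move_arm", "body": {"increments": [[0,0,0.2,0,6.4],[0,0,0.4,0,6.4],[0,0,0.4,0,6.4]]}}

```text
t: 3.85
tool_pos: [0.4929, -0.25, 0.0242]
tool_rot: [-0.261, -3.131, 0.0]
contact_force: [-0.5, 1.0, -0.8]
opening: 0.0639
```

Run:
```python
from h import *
from station import sensors,get_image
w=get_image("wrist");cv2.imwrite("pics/w4.png",w["image"][:,:,::-1])
s=get_image("side")["image"][:,:,::-1];cv2.imwrite("pics/s4.png",cv2.resize(s[100:300,150:400],None,fx=3,fy=3))
o=sensors.get_obs();print(o["tool_pos"],o["contact_force"],o["opening"],delta(o,[.492,-.249,.02],np.radians(170.3))[:2])
```

```text
[ 0.49295273 -0.2500499   0.02432662] [-0.36659051  1.07280233 -0.16763871] 0.06374793428867387 (array([0.11, 0.09, 0.43]), np.float64(0.17669922271929758))
```

View pics/w4.png

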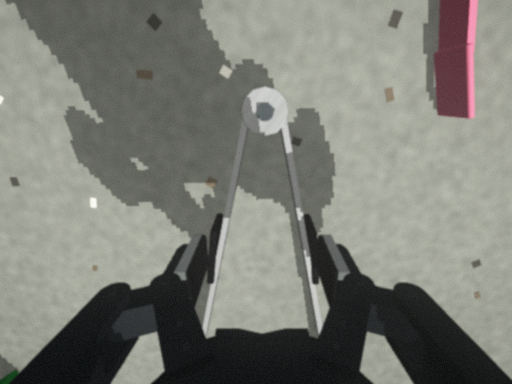

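View pics/s4.png

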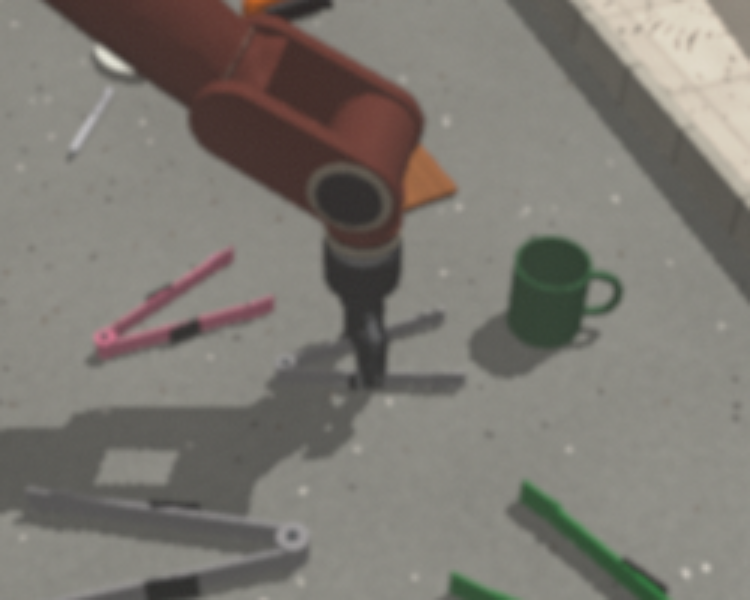

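Run:
```python
from h import *
from station import sensors,get_image
w=get_image("wrist");o=sensors.get_obs()
R=Ro.from_rotvec(o["tool_rot"]).as_matrix()
for u,v,z in((265,110,.024),(265,110,.028),(217,213,.024),(305,213,.024),(209,333,.024)):
    print(u,v,(R.T@(ray(w,u,v,z)-o["tool_pos"])).round(4))
s=get_image("side")
for x in(.0,-.011,.011,.078):
    print(proj(s,o["tool_pos"]+R@np.array([x,-.028,.005])))
t=pickle.load(open("side0.pkl","rb"))
# side0 crop: boss (77,153)/5, patch near centre (210,184)
for u,v,z in((77,153,.024),(183,184,.012),(238,183,.012),(372,184,.012)):
    p=ray(t,230+u/5-.4,190+v/5-.4,z);print(p.round(4),(R.T@(p-o["tool_pos"])).round(4))
```

```text
265 110 [0.0778 0.0012 0.0003]
265 110 [ 0.078   0.0012 -0.0037]
217 213 [ 0.0265 -0.0234  0.0003]
305 213 [0.0265 0.0222 0.0003]
209 333 [-0.0542 -0.0328  0.0004]
[271.65305118 224.2611331 ]
[275.21181121 223.74261139]
[268.08709022 224.780704  ]
[246.21036066 227.96820727]
[ 0.4167 -0.2384  0.024 ] [ 0.0772 -0.0011  0.0003]
[ 0.4721 -0.2742  0.012 ] [ 0.0166 -0.0272  0.0123]
[ 0.5037 -0.285   0.012 ] [-0.0164 -0.0326  0.0124]
[ 0.5797 -0.3138  0.012 ] [-0.096  -0.0485  0.0124]
```

Boss and patches from both views are centred on the tool to about 1 mm (patch span +16.6 to -16.4 mm). I'll lower 3 mm, watching the force, then squeeze to 54 mm.

Request:
{"method": "move_arm", "body": {"increments": [[0,0,0.15,0,6.4],[0,0,0.3,0,6.4],[0,0,0.3,0,6.4]]}}

```text
t: 4.42
tool_pos: [0.4928, -0.2499, 0.0211]
tool_rot: [-0.261, -3.13, -0.0]
contact_force: [-0.3, -1.0, 0.6]
opening: 0.0644
```

Request:
{"method": "move_arm", "body": {"increments": [[0,0,0,0,5.8],[0,0,0,0,5.5],[0,0,0,0,5.4],[0,0,0,0,5.4],[0,0,0,0,5.4]]}}

```text
t: 5.05
tool_pos: [0.4938, -0.2505, 0.0226]
tool_rot: [0.261, 3.129, -0.001]
contact_force: [-1.5, 0.8, 5.9]
opening: 0.0541
```

Request:
{"method": "move_arm", "body": {"increments": [[0,0,-0.5,0,5.4],[0,0,-1.5,0,5.4],[0,0,-3,0,5.4],[0,0,-4,0,5.4],[0,0,-4,0,5.4]]}}

```text
t: 5.68
tool_pos: [0.4938, -0.2506, 0.063]
tool_rot: [0.261, 3.128, -0.002]
contact_force: [0.2, 0.6, -1.3]
opening: 0.0542
```

Run:
```python
from h import *
from station import sensors,get_image
w=get_image("wrist");cv2.imwrite("pics/w5.png",w["image"][:,:,::-1])
s=get_image("side")["image"][:,:,::-1];cv2.imwrite("pics/s5.png",cv2.resize(s[130:280,200:400],None,fx=4,fy=4))
o=sensors.get_obs();print(o["tool_pos"],o["contact_force"],o["wrist_torque"],o["opening"])
```

```text
[ 0.49289502 -0.24995551  0.06137684] [-0.67528592 -0.55735907 -0.86466839] [ 0.01010629 -0.03425179 -0.01445602] 0.05420136343505952
```

View pics/w5.png

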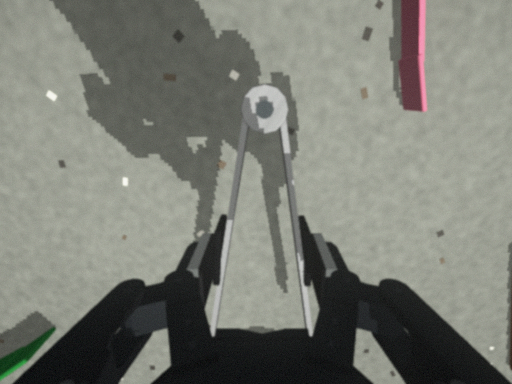

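View pics/s5.png

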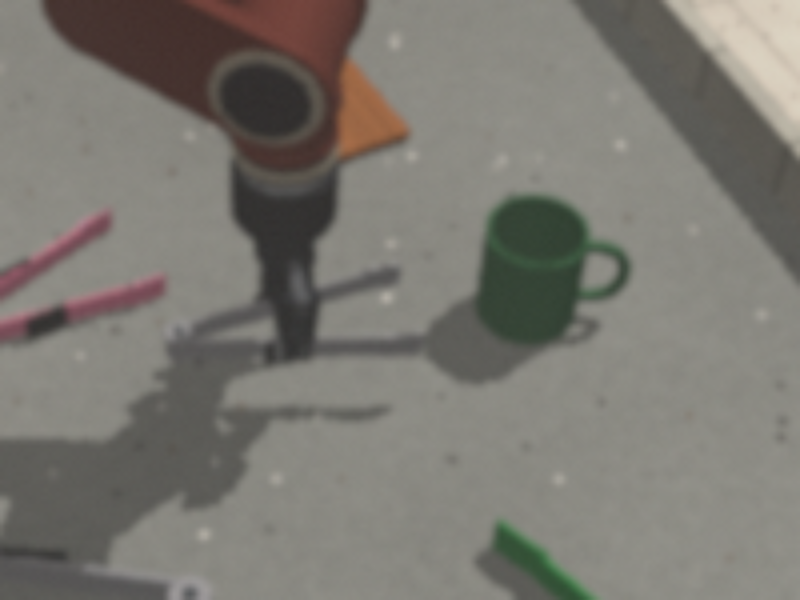

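Tongs lifted, level and unchanged in the grip (boss still at (265,108)). Now I'll measure the cake and saucer from both views with masks.

Run:
```python
from h import *
for n in("top","side"):
    d=pickle.load(open(n+"0.pkl","rb"));hsv=cv2.cvtColor(d["image"],cv2.COLOR_RGB2HSV)
    for u,v in ([(209,148),(204,148),(190,165),(171,157)] if n=="top" else [(278,154),(265,145)]): print(n,u,v,hsv[v,u])
    im=d["image"][:,:,::-1]
    c=im[130:185,150:235] if n=="top" else im[120:180,230:310]
    cv2.imwrite(f"pics/c_{n}.png",cv2.resize(c,None,fx=9,fy=9,interpolation=cv2.INTER_CUBIC))
    if n=="top":
        m=((hsv[...,2]>170)&(hsv[...,1]<40)).astype(np.uint8); m[:185]=0;m[240:]=0;m[:,:75]=0;m[:,124:]=0
        c=max(cv2.findContours(m,0,2)[0],key=cv2.contourArea);(e)=cv2.fitEllipse(c);print(e,ray(d,*e[0],.014))
```

```text
top 209 148 [ 15 227 128]
top 204 148 [ 16 209 160]
top 190 165 [ 12 166 158]
top 171 157 [ 14 188 134]
((100.84809875488281, 211.43324279785156), (37.82514953613281, 40.38084411621094), 48.03224563598633) [0.42434986 0.35827178 0.014     ]
side 278 154 [ 12 153 113]
side 265 145 [ 12 139 138]
```

View pics/c_top.png

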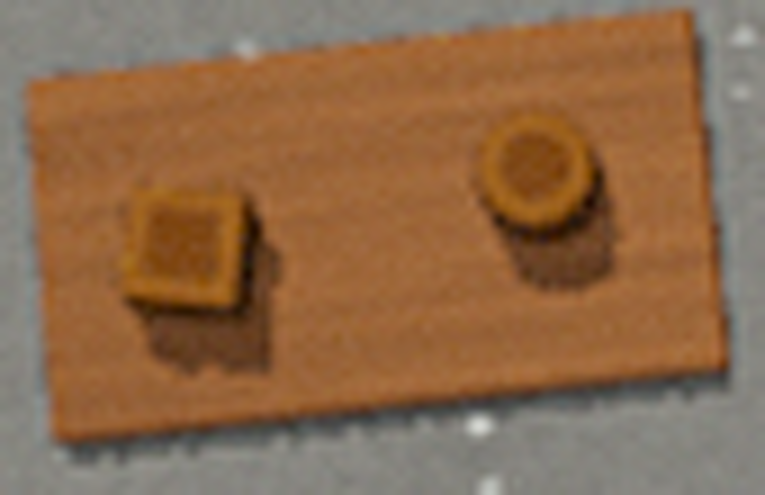

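View pics/c_side.png

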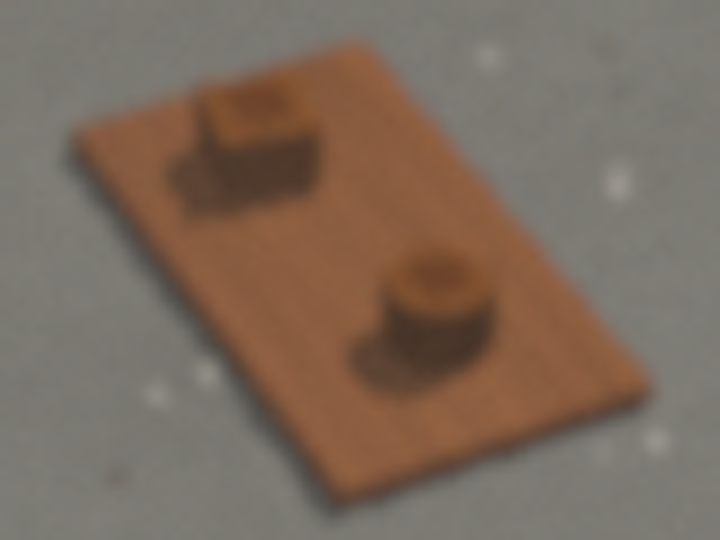

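Run:
```python
from h import *
from station import sensors
a=ray(pickle.load(open("top0.pkl","rb")),209.3,148.2,.044);b=ray(pickle.load(open("side0.pkl","rb")),278.4,150.7,.044)
print(a,b);c=(a+b)/2
o=sensors.get_obs();R=Ro.from_rotvec(o["tool_rot"]).as_matrix()
x=R[:,0].copy();x[2]=0;x/=np.linalg.norm(x)
t=c+x*.084;t[2]=.15;print(c,t,delta(o,t)[:2],o["tool_pos"],np.degrees(np.arctan2(x[1],x[0])))
```

```text
[0.62573517 0.00854154 0.044     ] [0.62233935 0.00508424 0.044     ]
[0.62403726 0.00681289 0.044     ] [0.54119494 0.02071071 0.15      ] (array([-0.29, 27.49, -8.86]), None) [ 0.49289502 -0.24995551  0.06137684] 170.4766109496922
```

Request:
{"method": "move_arm", "body": {"increments": [[0,0,-2,0,5.4],[0,1,-4,0,5.4],[0,3,-6,0,5.4],[0,6,-8,0,5.4],[0,9.5,-9,0,5.4]]}}

```text
t: 6.4
tool_pos: [0.5099, -0.1557, 0.1547]
tool_rot: [0.262, 3.126, -0.002]
contact_force: [0.1, 1.0, -1.2]
opening: 0.054
```

Request:
{"method": "move_arm", "body": {"increments": [[0,4,0,0,5.4],[-0.1,8,0,0,5.4],[-0.3,12,0,0,5.4],[-0.3,15.5,0,0,5.4],[-0.3,18,0,0,5.4]]}}

```text
t: 7.02
tool_pos: [0.5418, 0.0228, 0.1532]
tool_rot: [0.258, 3.129, 0.0]
contact_force: [0.0, -0.6, -2.0]
opening: 0.054
```

Request:
{"method": "move_arm", "body": {"increments": [[0,0,0,0,5.4],[0,0,0,0,5.4]]}}

```text
t: 7.28
tool_pos: [0.5415, 0.0205, 0.1522]
tool_rot: [0.26, 3.13, -0.001]
contact_force: [0.3, 0.6, -1.7]
opening: 0.0542
```

Run:
```python
from h import *
from station import sensors,get_image
w=get_image("wrist");cv2.imwrite("pics/w6.png",w["image"][:,:,::-1])
w=get_image("top");cv2.imwrite("pics/t6.png",cv2.resize(w["image"][100:240,140:320,::-1],None,fx=4,fy=4))
s=get_image("side")["image"][:,:,::-1];cv2.imwrite("pics/s6.png",cv2.resize(s[90:240,180:380],None,fx=4,fy=4))
o=sensors.get_obs();print(o["tool_pos"],o["contact_force"],o["wrist_torque"],o["opening"],o["tool_rot"])
```

```text
[0.54135423 0.01994207 0.15159143] [-0.38622589  0.04162057 -0.69824016] [-0.03183733  0.01769751 -0.01596133] 0.054112658862635894 [ 2.62632054e-01  3.13037678e+00 -2.28561514e-04]
```

View pics/w6.png

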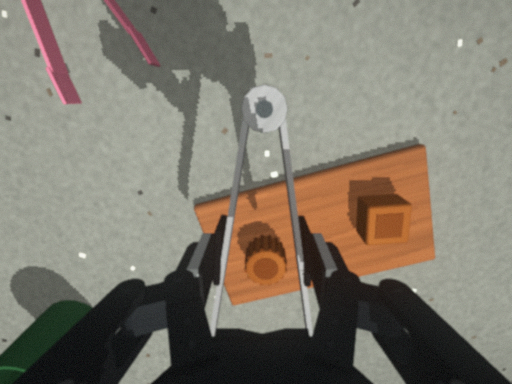

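View pics/t6.png

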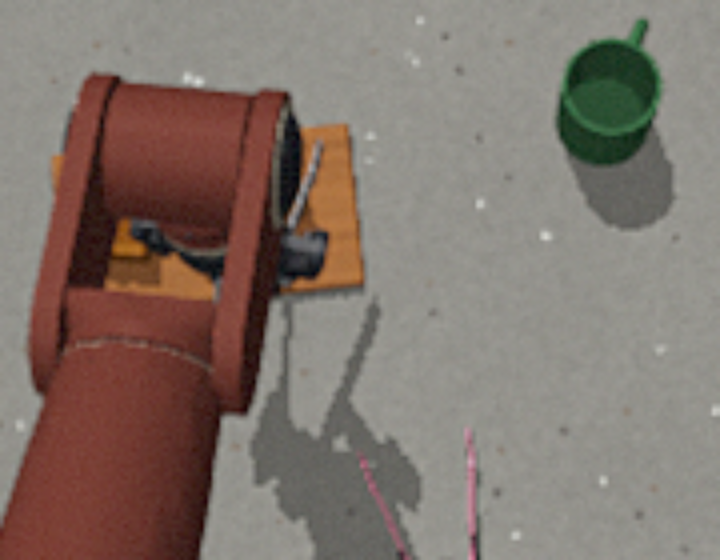

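View pics/s6.png

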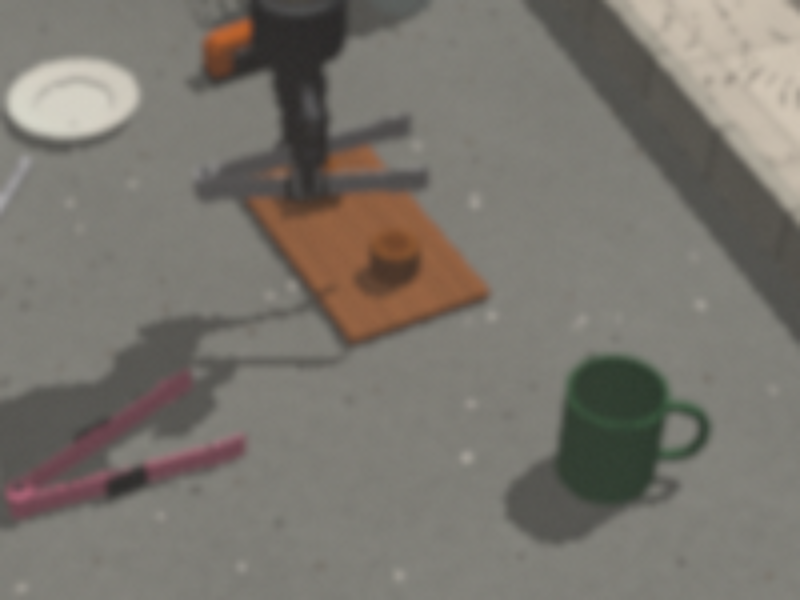

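Run:
```python
from h import *
from station import sensors,get_image
w=get_image("wrist");o=sensors.get_obs()
R=Ro.from_rotvec(o["tool_rot"]).as_matrix()
hsv=cv2.cvtColor(w["image"],cv2.COLOR_RGB2HSV)
cv2.imwrite("pics/w7.png",cv2.resize(w["image"][190:350,190:340,::-1],None,fx=3.7,fy=3.7,interpolation=cv2.INTER_CUBIC))
p=ray(w,266,267,.044);print(p,(R.T@(p-o["tool_pos"])).round(4))
for u,v in((265,108),(212,333),(309,333)):print((R.T@(ray(w,u,v,o["tool_pos"][2]+.001)-o["tool_pos"])).round(4))
print(o["t"])
```

```text
[0.62323322 0.01022523 0.044     ] [-0.0823  0.0041  0.1075]
[ 0.0787  0.0012 -0.001 ]
[-0.0529 -0.0306 -0.001 ]
[-0.0529  0.0286 -0.001 ]
7.475
```

View pics/w7.png

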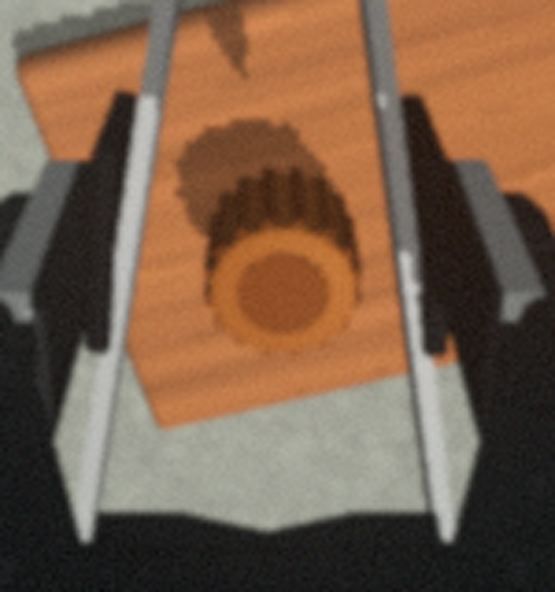

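Request:
{"method": "move_arm", "body": {"increments": [[0,0.2,2,0,5.4],[0,0.4,4,0,5.4],[0,0.4,6,0,5.4],[0,0.4,7.4,0,5.4],[0,0.4,7.4,0,5.4]]}}

```text
t: 8.1
tool_pos: [0.5408, 0.0248, 0.0752]
tool_rot: [-0.26, -3.127, -0.0]
contact_force: [0.4, -0.1, -1.0]
opening: 0.054
```

Run:
```python
from h import *
from station import sensors,get_image
w=get_image("wrist");o=sensors.get_obs()
cv2.imwrite("pics/w8.png",cv2.resize(w["image"][190:350,190:340,::-1],None,fx=3.7,fy=3.7,interpolation=cv2.INTER_CUBIC))
s=get_image("side")["image"][:,:,::-1];cv2.imwrite("pics/s8.png",cv2.resize(s[100:200,210:320],None,fx=6,fy=6))
print(o["tool_pos"],o["contact_force"])
```

```text
[0.54173272 0.02467454 0.076548  ] [ 0.51552329 -0.56494616 -0.89987109]
```

View pics/w8.png

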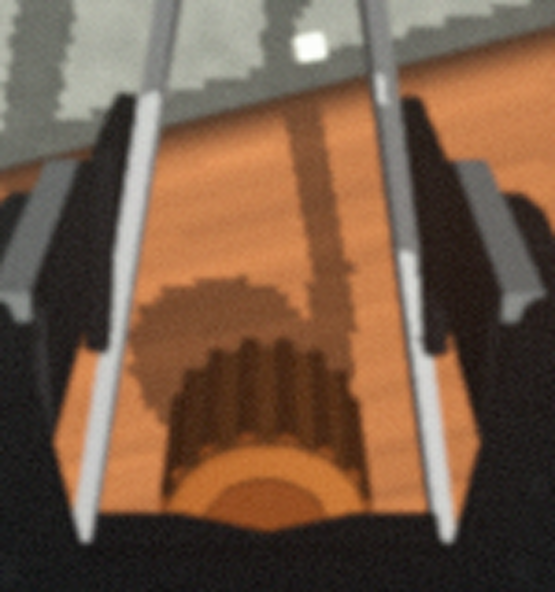

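View pics/s8.png

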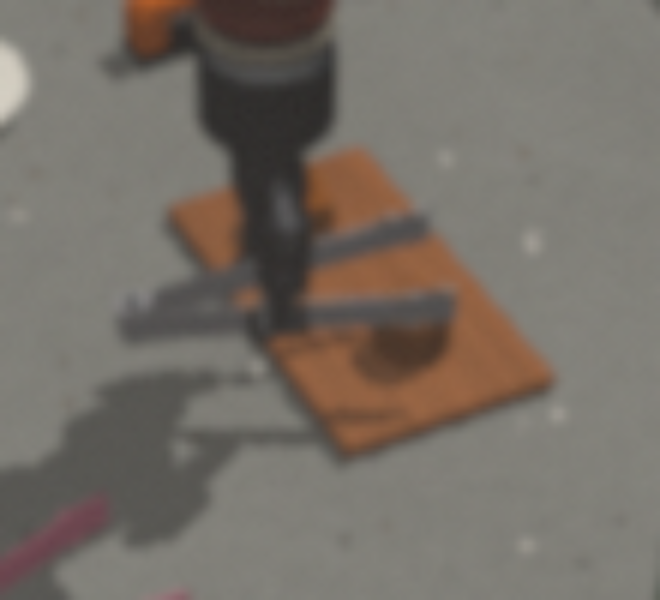

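Cake edges at columns 163 and 367 (mid 265) and arms at 92 and 437 (mid 264), so it is centred. I'll lower to a plate underside of about 17 mm.

Request:
{"method": "move_arm", "body": {"increments": [[0,0,1,0,5.4],[0,0,2,0,5.4],[0,0,3,0,5.4],[0,0,3.6,0,5.4],[0,0,3.6,0,5.4]]}}

```text
t: 8.82
tool_pos: [0.5415, 0.0247, 0.0404]
tool_rot: [-0.261, -3.129, 0.0]
contact_force: [0.0, -0.5, -1.1]
opening: 0.054
```

Run:
```python
from h import *
from station import sensors,get_image
w=get_image("wrist");o=sensors.get_obs()
cv2.imwrite("pics/w9.png",w["image"][:,:,::-1])
s=get_image("side")["image"][:,:,::-1];cv2.imwrite("pics/s9.png",cv2.resize(s[110:190,220:310],None,fx=7,fy=7,interpolation=cv2.INTER_CUBIC))
print(o["tool_pos"],o["contact_force"])
```

```text
[0.5419352  0.0246469  0.04100395] [ 0.12228596  0.0376222  -0.81448578]
```

View pics/w9.png

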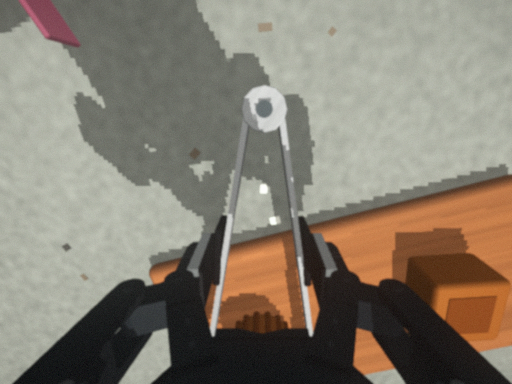

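View pics/s9.png

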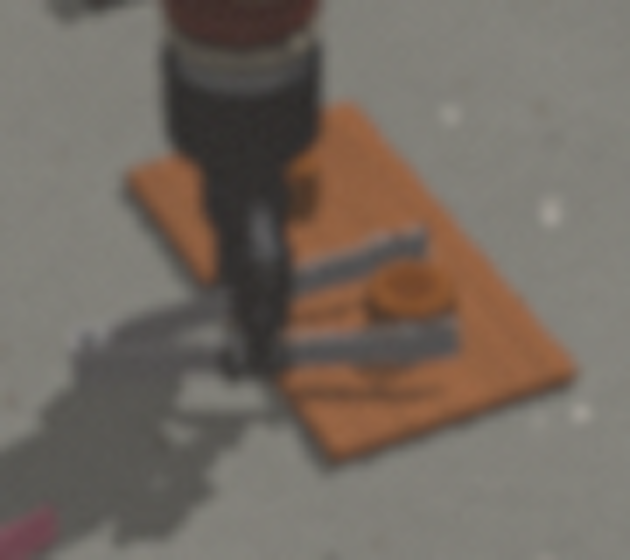

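The cake sits between the plates, its centre about 18 mm back from the tips. Closing now.

Request:
{"method": "move_arm", "body": {"increments": [[0,0,0,0,5.0],[0,0,0,0,4.7],[0,0,0,0,4.4],[0,0,0,0,4.1],[0,0,0,0,3.8]], "newtons": 40}}

```text
t: 9.55
tool_pos: [0.5422, 0.0247, 0.0416]
tool_rot: [0.261, 3.131, -0.0]
contact_force: [-0.7, -0.1, 0.2]
opening: 0.0408
```

Request:
{"method": "move_arm", "body": {"increments": [[0,0,0,0,3.6],[0,0,0,0,3.6],[0,0,0,0,3.6],[0,0,0,0,3.6]]}}

```text
t: 10.05
tool_pos: [0.5422, 0.0246, 0.0414]
tool_rot: [0.261, 3.13, -0.0]
contact_force: [-1.2, -0.0, 1.3]
opening: 0.041
```

Run:
```python
from h import *
from station import sensors,get_image
w=get_image("wrist");o=sensors.get_obs()
cv2.imwrite("pics/w10.png",w["image"][:,:,::-1])
s=get_image("side")["image"][:,:,::-1];cv2.imwrite("pics/s10.png",cv2.resize(s[110:190,220:310],None,fx=7,fy=7,interpolation=cv2.INTER_CUBIC))
print(o["tool_pos"],o["contact_force"],o["opening"])
```

```text
[0.54221533 0.02464046 0.04142888] [ 0.10486166 -0.13907644  0.31979298] 0.04093279701580923
```

View pics/w10.png

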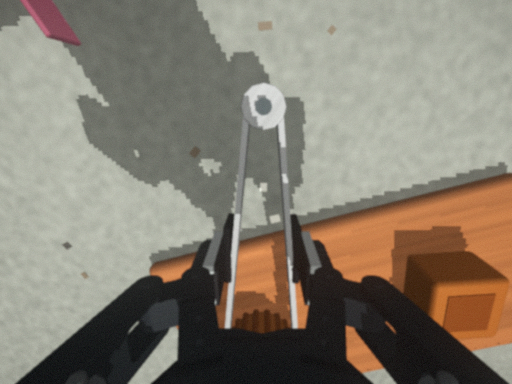

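View pics/s10.png

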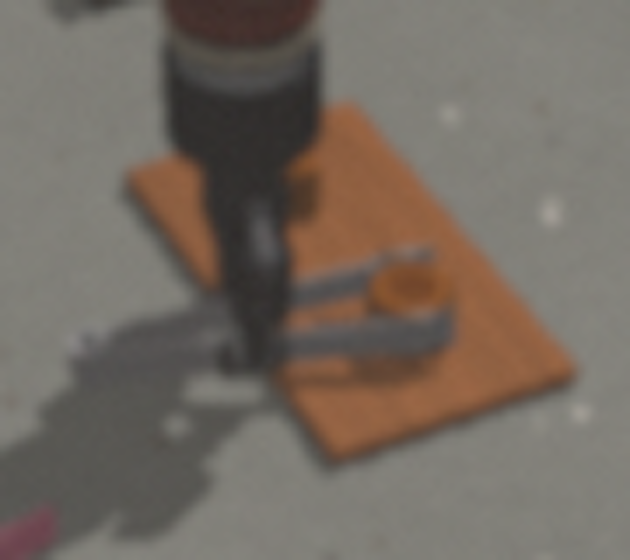

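The grip stopped at 41 mm with the cake clamped and the tongs unchanged. Lifting slowly.

Request:
{"method": "move_arm", "body": {"increments": [[0,0,-0.5,0,3.6],[0,0,-1.2,0,3.6],[0,0,-2.2,0,3.6],[0,0,-3.5,0,3.6],[0,0,-5,0,3.6]]}}

```text
t: 10.78
tool_pos: [0.5422, 0.0246, 0.0925]
tool_rot: [0.261, 3.13, -0.0]
contact_force: [0.1, 0.0, -1.5]
opening: 0.0412
```

Request:
{"method": "move_arm", "body": {"increments": [[0,0,-2,0,3.6],[0,0,-4,0,3.6],[0,0,-5,0,3.6],[0,0,-5,0,3.6]]}}

```text
t: 11.28
tool_pos: [0.5428, 0.0246, 0.1427]
tool_rot: [0.261, 3.128, -0.0]
contact_force: [0.1, -0.6, -1.8]
opening: 0.0411
```

Run:
```python
from h import *
from station import sensors,get_image
w=get_image("wrist");o=sensors.get_obs()
cv2.imwrite("pics/w11.png",w["image"][:,:,::-1])
s=get_image("side")["image"][:,:,::-1];cv2.imwrite("pics/s11.png",cv2.resize(s[80:190,200:310],None,fx=5.4,fy=5.4,interpolation=cv2.INTER_CUBIC))
R=Ro.from_rotvec(o["tool_rot"]).as_matrix()
print(o["tool_pos"],o["contact_force"],o["wrist_torque"],o["opening"],R.round(3))
# saucer target, keep heading vs radial
S=np.array([.4243,.3575,.17]); 
for h in(-9.7,20,40):
    x=np.array([np.cos(np.radians(h)),np.sin(np.radians(h)),0]);print(h,delta(o,S-.0835*x,np.radians(h+180))[:2],S-.0835*x)
```

```text
[0.54210416 0.02466274 0.14152145] [-1.55512186  0.15609591 -1.46786252] [ 0.02650577  0.10453586 -0.01288614] 0.040931552203596955 [[-0.986  0.165  0.   ]
 [ 0.165  0.986 -0.   ]
 [-0.     0.    -1.   ]]
-9.7 (array([25.47, 30.9 , -2.86]), np.float64(0.17682216426061825)) [0.34199376 0.37156886 0.17      ]
20 (array([24.39, 26.76, -2.86]), np.float64(-29.523179471907042)) [0.34583567 0.32894132 0.17      ]
40 (array([22.54, 24.52, -2.85]), np.float64(-49.52317990510419)) [0.36033529 0.30382723 0.17      ]
```

View pics/w11.png

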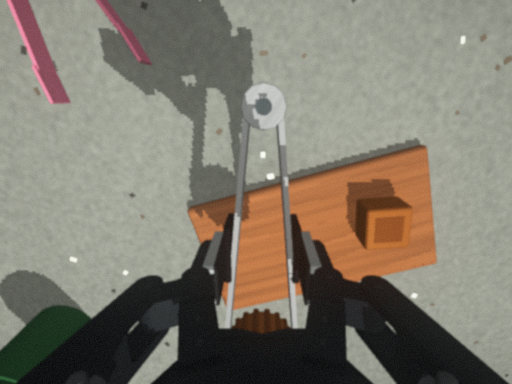

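View pics/s11.png

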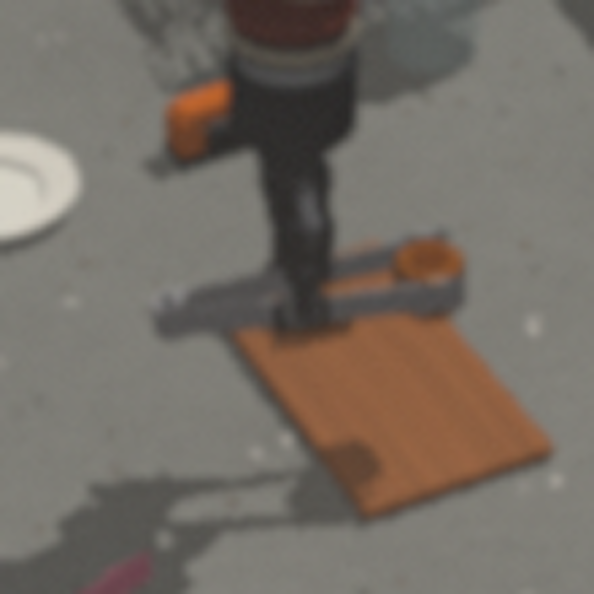

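The cake is clamped level in the tongs, clear of the board and untouched by the gripper. Carrying it to the saucer with the heading kept.

Request:
{"method": "move_arm", "body": {"increments": [[1,1.2,-1,0,3.6],[3,3.6,-2,0,3.6],[5.5,6.6,-2.8,0,3.6],[8,9.7,-2.8,0,3.6],[10.5,12.7,-2.8,0,3.6]]}}

```text
t: 12.0
tool_pos: [0.4581, 0.1689, 0.1695]
tool_rot: [-0.26, -3.13, -0.001]
contact_force: [0.9, 0.4, -1.2]
opening: 0.0407
```

Request:
{"method": "move_arm", "body": {"increments": [[2.5,3,0,0,3.6],[5,6.1,0,0,3.6],[7.5,9.1,0,0,3.6],[10,12.1,0,0,3.6],[12,14.5,0,0,3.6]]}}

```text
t: 12.62
tool_pos: [0.3632, 0.3316, 0.1693]
tool_rot: [-0.259, -3.13, 0.0]
contact_force: [0.1, 0.1, -1.9]
opening: 0.0412
```

Request:
{"method": "move_arm", "body": {"increments": [[1.5,1.8,0,0,3.6],[2.5,3,0,0,3.6],[3,3.7,0,0,3.6],[3,3.7,0,0,3.6],[3,3.7,0,0,3.6]]}}

```text
t: 13.25
tool_pos: [0.342, 0.3711, 0.1693]
tool_rot: [0.262, 3.131, -0.001]
contact_force: [-0.6, 0.4, -0.7]
opening: 0.0411
```

Run:
```python
from h import *
from station import sensors,get_image
for n in("wrist","top","side"):
    w=get_image(n);pickle.dump(w,open(n+"12.pkl","wb"));im=w["image"][:,:,::-1]
    if n=="top":im=cv2.resize(im[150:280,50:210],None,fx=4.5,fy=4.5,interpolation=cv2.INTER_CUBIC)
    if n=="side":im=cv2.resize(im[40:150,140:280],None,fx=5,fy=5,interpolation=cv2.INTER_CUBIC)
    cv2.imwrite(f"pics/{n}12.png",im)
o=sensors.get_obs()
print(o["tool_pos"],o["contact_force"],o["wrist_torque"],o["opening"],delta(o,[.342,.3716,.17])[0])
```

```text
[0.34207101 0.3711271  0.16927171] [-0.03639126 -0.76466238 -1.56312636] [-0.00024983  0.03913371 -0.04465942] 0.041009878285788386 [ 0.01  0.05 -0.07]
```

View pics/wrist12.png

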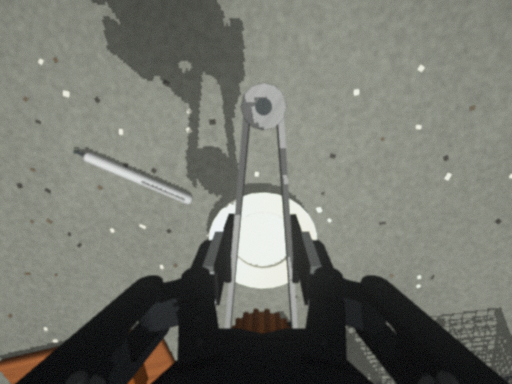

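View pics/top12.png

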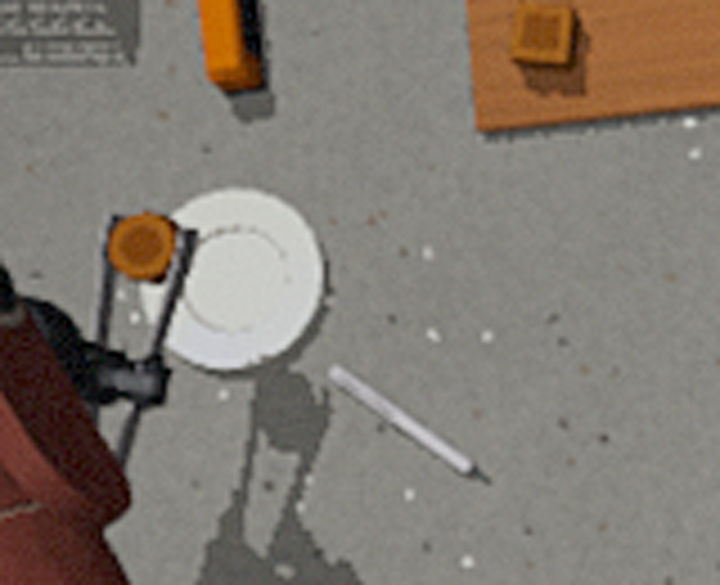

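View pics/side12.png

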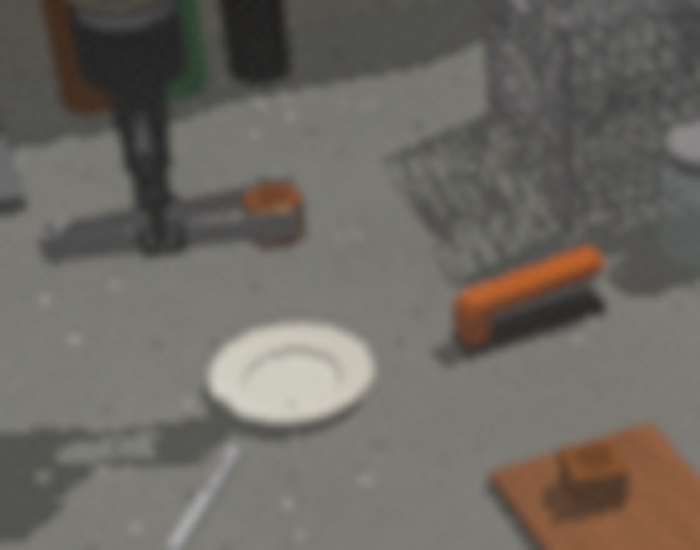

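Run:
```python
from h import *
T,S,W=[pickle.load(open(n+"12.pkl","rb")) for n in("top","side","wrist")]
for z in(.165,.173):print("cake",ray(T,50+142/4.5-.4,150+245/4.5-.4,z),ray(S,140+271/5-.4,40+193/5-.4,z))
print("saucer side",ray(S,140+291/5-.4,40+373/5-.4,.013))
hsv=cv2.cvtColor(W["image"],cv2.COLOR_RGB2HSV);m=((hsv[...,2]>190)&(hsv[...,1]<45)).astype(np.uint8)
hsv=cv2.cvtColor(T["image"],cv2.COLOR_RGB2HSV)
print("saucer wrist",ray(W,263,240,.013))
print("saucer top",ray(T,50+233/4.5-.4,150+279/4.5-.4,.013))
```

```text
cake [0.42732569 0.35785824 0.165     ] [0.42514861 0.36587453 0.165     ]
cake [0.42620051 0.3543905  0.173     ] [0.42277966 0.35276654 0.173     ]
saucer side [0.4204695  0.35285586 0.013     ]
saucer wrist [0.41976472 0.35919686 0.013     ]
saucer top [0.42392577 0.35691547 0.013     ]
```

Request:
{"method": "move_arm", "body": {"increments": [[0,0,0,0,3.6],[0,0,0,0,3.6],[0,0,0,0,3.6],[0,0,0,0,3.6]]}}

```text
t: 13.9
tool_pos: [0.3417, 0.3716, 0.1693]
tool_rot: [0.261, 3.131, 0.0]
contact_force: [1.1, 0.1, -1.3]
opening: 0.0408
```

Run:
```python
from h import *
from station import sensors,get_image,order
T=get_image("top");T0=pickle.load(open("top12.pkl","rb"))
d=cv2.absdiff(T["image"],T0["image"])[190:215,70:95].mean();print("diff",d)
o=sensors.get_obs();print(o["t"],o["tool_pos"],o["opening"],abs(o["dq"]).max())
print(order.finish_job())
```

```text
diff 6.1088
13.95 [0.34173658 0.37158101 0.16931326] 0.04099356408035279 0.003020684218741799
the job is handed in; nothing more can be done
None
```

I picked up the smaller grey tongs by their grip patches, closed them on the round mooncake and lifted it level off the board. The job was handed in at about 14 s with the cake held still over the saucer.

- **Cake position:** the cake is about (0.425, 0.354), with the saucer middle at about (0.422, 0.356). The camera views differ by up to about 6 mm on the saucer, so cake and saucer agree to within a few millimetres. The cake's underside is about 14 cm above the counter, worked out from the tool height rather than measured directly.
- **Grip:** the opening held steady at 41 mm with a 40 N grip, and the arm was at rest. In the wrist and side pictures the gripper did not appear to touch the cake.
- **Contact:** the only one I noticed was the fingertips pressing lightly on the counter, about 6 N, while closing on the tongs.
- **Stillness:** the last top-view comparison of the cake area showed a mean pixel difference of 6.1. I took that as image noise and did not look further; the arm pose and grip opening did not change over that time.
- **Other things:** in the last views the square mooncake, stapler and pen looked undisturbed. The mug was outside the final crops, but looked unmoved in the last wrist view that showed it, just after the lift.

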